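Fit the beater to the cradled hand mixer and hold it home

ROBOT

A 7-joint arm with a two-finger parallel gripper is mounted at the origin on the work surface. World frame = base frame: x ahead of the robot, y to its left, z up, the work surface at z = 0. Lengths are in m, angles in rad, forces in N, time in s.
With the tool pointing down it reaches from about 0.4 to 0.9 m from the base axis. Payload 5.6 kg.
Tool frame: the origin (TCP) lies midway between the tips of the shut fingers; the grasp point (between the pads) lies 19 mm behind it; z points along the fingers, y is the line along which they close (so a half turn about z gives the same grasp; the last joint's range is limited). The gripper opens to 92 mm and grips with 3 to 60 N. Pads are 20 mm wide; open, the fingers measure 128 mm over their backs; the gripper's body (75 mm by 189 mm) begins 69 mm behind the grasp point.
Start: joints at [1.205, 0.468, -0.012, 1.603, 0.006, 1.071, -0.056], TCP at [0.206, -0.616, 0.187] pointing down, gripper open.
Joint ranges: [-2.53, 2.53], [-0.31, 2.02], [-1.57, 1.55], [0.28, 2.44], [-1.29, 4.43], [0.15, 1.84], [-2.92, 2.92]. Speed limits (rad/s): [2.57, 2.57, 3.14, 3.14, 3.14, 3.14, 3.14].

INTERFACE

Orientations are given as a 3x3 rotation matrix whose columns are the frame's x, y, z axes.
In Python, from station import env, effector, solver, viewer, workorder, search_frame, tip_of gives the robot as it stands. Calls block until the motion is done:
- env.reach(position, orientation): joint-space move of the TCP to a pose.
- env.movel(position, frame=None, rate=0.15): straight line of the TCP; frame=None keeps the orientation; rate is the mean speed in m/s.
- env.goto_joints(angles): joint-space move.
- effector.release() and effector.grasp(squeeze=None): open the fingers fully, or close them until they stop; squeeze is the grip in N (None keeps the last).
- env.pause(seconds).
- solver.inverse_kinematics(position, orientation): joint angles nearest the present ones, or None.
- env.sense(): the state.
- viewer.read_camera(name): name is "scene" or "top" or "wrist"; returns (picture, depth): 400x640x3 uint8, red, green, blue; 400x640 float32, m along the optical axis (not along the pixel's ray), 0 where there is no reading.
- viewer.camera_info(name): a dict with "intrinsics" (3x3 intrinsics, pixels), "eye" and "rotation" of the camera in the world; the wrist camera has in their place "T_tool_cam" (4x4, takes a point from camera to tool coordinates, whose origin is the TCP and whose axes are the flange's). Camera axes: x right, y up, looking along -z (the intrinsics and any distortion apply to the point x, -y, -z); pixel columns grow to the right and rows downward; lengths in m; the calibration is good to about 2 mm. A picture is of the moment at which its call begins: read the wrist's pose just before it. camera_info takes no time and is no camera call.
A pose or a line that the arm cannot do raises env.PlanningError and nothing moves.
- workorder.finish_job(): hands the job in; it is judged then, once.
Trained networks look in the newest picture that a camera, given by its name, has taken for a name from the list of things; names that differ only in an ending like _2 or _b are one class to them, and where a whole thing is asked for, a point or a joint stands for the part that bears it (a point fixed in the world has none). Each returns a list of dicts, best first, with "score" (0 to 1); they miss things now and then, are a little off and sometimes report something else, mostly with a low value. They report only what shows in the picture. A call takes as long as a camera call. They do not tell look-alikes from the thing itself.
- search_frame(camera, name): "at" ([x, y, z] in m, in world coordinates, good to about 4 mm: the middle of the surface that is visible of it).
- tip_of(camera, name): "at" ([x, y, z] in m, in world coordinates, good to about 4 mm: a listed point, or the origin of a listed thing).
The state is a dict: "t": time; "joint_positions": joint angles; "joint_velocities": joint speeds; "tau": joint torques, N m; "ee_pos": TCP position; "tcp_rot": TCP orientation; "wrist_force": force on the tool from outside, world axes, zero at the start; "moment": the same for the moment, N m; "gripper_width": finger opening in m; "grasp_force": force on a finger pad.
Only numpy, scipy, OpenCV 4.12 (cv2) and the standard library are available. Lean on these libraries where they do the work, as an engineer would, in place of code of your own. Each camera call takes 0.05 s, during which the arm holds its last target. There are 200 camera calls.

TASK

Get the upturned hand mixer ready for the cake batter: first swing the red keeper bar shut across it until it snaps past the brass ball, then take the wire-cage beater (not the dough hook) from the rack and fit its shank into the mixer's socket, turning it until the lugs mesh and it slides fully home, collar on the rim. Finish while still holding the beater, pressing it home against the spring plunger without letting go, and leave everything else where it stands.

Things in the scene. Friction and masses are not known exactly. Their poses are not given: they have to be found in the camera images.
- cradle: Fixed wooden cradle (170 x 270 mm board on the table) with a white hand mixer upside down in it, its 220 mm length along the cradle's y. Origin: centre of the board's underside; z up. The mixer's upper face is 115 mm above the table; the socket stands on it at (0, +55) mm, the keeper bar crosses it at y = -55 mm. Turned up to 0.2 rad.
- keeper (a joint): Red round keeper bar, 10 mm thick, level, axis 135 mm above the table. Radians: 0 = shut at its end stop, pointing along the cradle's -x; opens anticlockwise from above, towards the cradle's -y; starts 0.75 to 1.25; stays where left (under 1 N). From 0.1 it rides over a brass spring ball (crest 0.05, about 3 N at the knob), which then holds it shut (below 0.02).
- keeper_hinge (a point): Point on the keeper bar's upright hinge axis, at the height of the bar's axis (135 mm above the table). Fixed to the cradle and turned with it.
- keeper_knob (a point): Upright round black knob on the free end of the keeper bar, 150 mm from the hinge axis, 16 mm across, top 169 mm above the table. This point is on its axis, 157 mm above the table. The bar's upper side below it is at 140 mm, so 29 mm of the knob's height can be pinched.
- socket (a point): Centre of the mouth of the mixer's spindle socket, 138 mm above the table, facing up. Black rim 34 mm across; inside, four orange teeth leave two crossed slots, each 7 mm wide, in a 26 mm bore. The slots lie along this point's x and y. Starts turned up to 0.78 rad from the cradle and stays put (0.25 N m to turn it). The plunger is 12 mm down.
- plunger (a joint): Steel spring plunger at the bottom of the socket. Metres pressed down: 0 = up, 12 mm below the mouth; 0.006 when the beater is fully home; stop at 0.008. Pushes back with 4 N at first, 7 N with the beater home.
- beater: Loose steel beater, 0.1-0.16 kg, 145 mm, shank down in the rack. Origin: lower tip; z up. Along x and y: crossed lugs 20 mm across, 5 mm thick, round below, up to 18 mm; white collar 31 mm across, 18-25 mm up, sits on rack or, home, on the socket rim; 10 mm stem to 65; cage of 4 flat strips at +-x, +-y, 12 mm wide, upright from 86 to 126 mm, 48.5 mm across outside: grip two facing ones.
- rack: Fixed wooden block 80 x 200 mm, 45 mm high. Origin: centre of its underside; its length is along its y. Two round holes of 25 mm, 30 mm deep, at y = -60 and +60 mm: the beater stands in one, the dough hook in the other.
- dough_hook: Loose steel spiral dough hook with the same shank and collar, in the other hole of the rack: not wanted, leave it there. Origin at its lower tip, 137 mm long, about 40 mm across.
- bowl: Steel mixing bowl, 170 mm across, 85 mm high; origin centre of its underside. Bystander.
- cake_tin: Round aluminium cake tin, 208 mm across, 65 mm high; origin centre of its underside. Bystander.
- can: Closed can with a paper label, 66 mm across, 110 mm high; origin centre of its underside. Bystander.
- ramekin: White ceramic cup, 72 mm across, 45 mm high; origin centre of its underside. Bystander.
- spatula: Red spatula lying flat near the table's right side; origin under its middle. Bystander.
- measure: Clear plastic measuring mug, 68 mm across, 60 mm high; origin centre of its underside. Bystander.
- jar: Amber glass jar, 68 mm across, 90 mm high; origin centre of its underside. Bystander.
Not all that is in view belongs to the job. What is shaped like the beater but brown or pink is not meant.

How it is judged:
By the outcome, as a careful person would: the job done as asked, in the order asked, and still so for the second after the job is handed in, while the arm keeps its last pose, push and grip.
It also fails if it takes over 61 s, if anything falls off the work surface, if the arm or the gripper's body presses on something with over 40 N, if the wrist force passes 120 N, or if a joint passes its speed limit or range.

## Working session

There is one attempt and no reset: what is moved stays moved. The work goes in short steps, each a Python script; the robot and the scene stay as the last script left them, time stands still between calls to the robot, and variables do not carry over. Pictures are saved under pics/ and viewed, at most 10 in all, crops included, and the job is handed in when it is done.

```bash
ls; mkdir -p pics; python3 - <<'E'
from station import *
import cv2,numpy as np
for c in("scene","top"):
    im,d=viewer.read_camera(c); cv2.imwrite(f"pics/{c}0.png",im[:,:,::-1]); np.savez(f"{c}0.npz",im=im,d=d)
    i=viewer.camera_info(c); print(c,i)
    for n in("keeper_hinge","keeper_knob","socket","beater","dough_hook","rack","cradle"):
        print(n,[(round(r["score"],2),np.round(r["at"],3).tolist()) for r in tip_of(c,n)[:3]],'|',[(round(r["score"],2),np.round(r["at"],3).tolist()) for r in search_frame(c,n)[:3]])
print(viewer.camera_info("wrist")); print(env.sense())
E
```

```text
pics
scene {'intrinsics': array([[496.67978125,   0.        , 327.45488507],
       [  0.        , 496.67978125, 197.39037963],
       [  0.        ,   0.        ,   1.        ]]), 'eye': array([1.72500804, 0.29099201, 0.92649687]), 'rotation': array([[-0.23426507, -0.55022005,  0.80148473],
       [ 0.9718778 , -0.15285349,  0.17913501],
       [ 0.02394606,  0.82091029,  0.57055488]])}
keeper_hinge [(0.68, [0.597, -0.163, 0.136])] | [(0.81, [0.575, -0.098, 0.065])]
keeper_knob [(0.59, [0.542, -0.301, 0.156])] | [(0.71, [0.574, -0.236, 0.138]), (0.68, [0.757, 0.008, 0.052])]
socket [(0.54, [0.547, -0.045, 0.138])] | [(0.53, [0.555, -0.044, 0.134]), (0.53, [0.381, 0.074, 0.031]), (0.46, [0.649, 0.478, 0.063])]
beater [(0.78, [0.416, 0.325, -0.0]), (0.62, [0.526, 0.343, 0.028]), (0.58, [0.476, 0.439, 0.003])] | [(0.96, [0.483, 0.442, 0.092]), (0.89, [0.53, 0.342, 0.122]), (0.55, [0.419, 0.323, 0.096])]
dough_hook [(0.43, [0.527, 0.223, 0.027])] | [(0.43, [0.53, 0.219, 0.09])]
rack [(0.62, [0.518, 0.284, 0.002])] | [(0.86, [0.559, 0.287, 0.045])]
cradle [(0.62, [0.537, -0.097, -0.001])
[... 1818 characters left out ...]
ay([ 2.58102512e-05, -5.22284342e-04, -9.26879016e-04,  4.60495753e-04,
        6.43585163e-05,  7.41826546e-06,  1.13161184e-03]), 'tau': array([-4.92345571e-04, -5.20417106e+01, -1.24388552e-02, -2.44053054e+01,
       -5.66118734e-02,  1.13995507e-02,  2.94936035e-05]), 'ee_pos': array([ 0.20615309, -0.61649612,  0.18743125]), 'tcp_rot': array([[ 9.48385259e-01,  3.17120484e-01,  4.63984955e-06],
       [ 3.17120482e-01, -9.48385251e-01, -1.24252675e-04],
       [-3.50027036e-05,  1.19310797e-04, -9.99999992e-01]]), 'wrist_force': array([ 0.16989142, -1.5016382 , -0.5363768 ]), 'moment': array([0.02393197, 0.01022239, 0.01269049]), 'grasp_force': 0.0, 'gripper_width': 0.09155723233443427}
```

View pictures.

View pics/scene0.png

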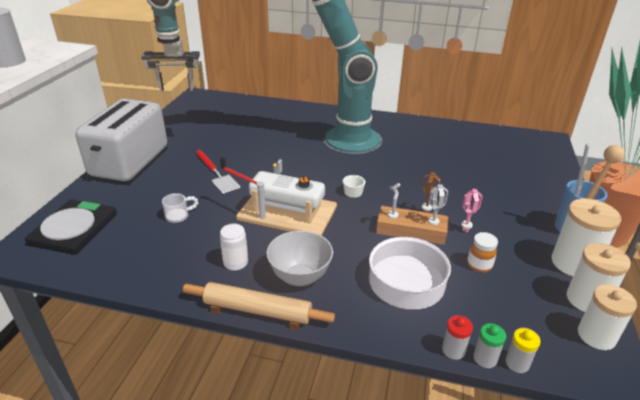

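View pics/top0.png

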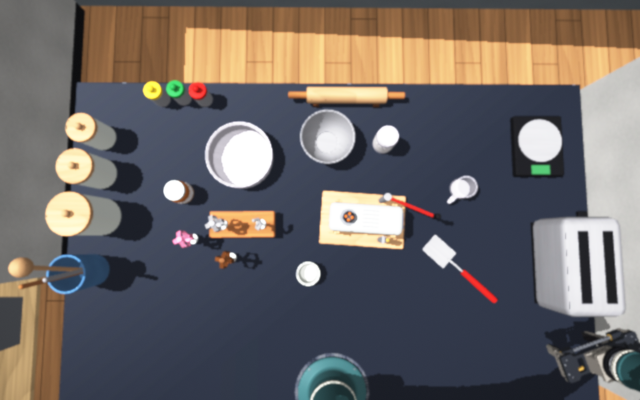

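Scene: the silver beater stands in the rack's left hole (scene (438,195), top (218,224)), the hook at top (260,224), a brown look-alike at top (226,260) and a pink one at (186,238). The mixer is at top (365,218), with its knob at (437,217). Next come wrist views over the cradle from two places.

```bash
cat > h.py <<'E'
from station import *
import cv2,numpy as np
def down(a):  # tool x axis at world angle a, pointing down
    c,s=np.cos(a),np.sin(a); return np.array([[c,s,0],[s,-c,0],[0,0,-1.]])
K=lambda c:viewer.camera_info(c)["intrinsics"]
def wristpose():
    s=env.sense(); T=np.eye(4); T[:3,:3]=s["tcp_rot"]; T[:3,3]=s["ee_pos"]
    return T@viewer.camera_info("wrist")["T_tool_cam"]
def shot(name):
    P=wristpose(); im,d=viewer.read_camera("wrist")
    np.savez(name+".npz",im=im,d=d,P=P); cv2.imwrite(f"pics/{name}.png",im[:,:,::-1]); return im,d,P
def ray(P,uv):
    k=K("wrist"); v=np.array([(uv[0]-k[0,2])/k[0,0],-(uv[1]-k[1,2])/k[1,1],-1]); return P[:3,3],P[:3,:3]@v
def atz(P,uv,z):
    o,r=ray(P,uv); return o+r*(z-o[2])/r[2]
def px(P,p):
    q=P[:3,:3].T@(np.asarray(p)-P[:3,3]); k=K("wrist"); return k[0,0]*q[0]/-q[2]+k[0,2], k[1,1]*q[1]/q[2]+k[1,2]
def tri(PU):
    A=0;b=0
    for P,uv in PU:
        o,r=ray(P,uv); r=r/np.linalg.norm(r); M=np.eye(3)-np.outer(r,r); A=A+M; b=b+M@o
    return np.linalg.solve(A,b)
def nets(c,names):
    for n in names:
        print(c,n,[(round(r["score"],2),np.round(r["at"],3).tolist()) for r in tip_of(c,n)[:2]])
def st():
    s=env.sense(); print("t",round(s["t"],2),np.round(s["ee_pos"],4),"F",np.round(s["wrist_force"],1),"M",np.round(s["moment"],2),"w",round(s["gripper_width"],4),"g",round(s["grasp_force"],1)); return s
E
python3 - <<'E'
from h import *
N=("keeper_hinge","keeper_knob","socket","cradle")
for i,p in enumerate([(0.50,-0.2,0.30),(0.54,-0.09,0.30)]):
    if i==0: env.reach(p,down(0))
    else: env.movel(p,rate=.25)
    st(); shot(f"w{i}"); nets("wrist",N)
E
```

```text
t 3.39 [ 0.4996 -0.2011  0.2997] F [-0.3 -0.4  0.5] M [ 0.02 -0.02 -0.07] w 0.0918 g 0.0
wrist keeper_hinge [(0.75, [0.606, -0.16, 0.136]), (0.46, [0.537, -0.1, 0.002])]
wrist keeper_knob [(0.83, [0.541, -0.298, 0.154])]
wrist socket [(0.71, [0.545, -0.047, 0.14])]
wrist cradle []
t 4.26 [ 0.5398 -0.0909  0.2998] F [-0.1 -0.6 -0.5] M [ 0.02 -0.01  0.03] w 0.0916 g 0.0
wrist keeper_hinge [(0.64, [0.603, -0.158, 0.136])]
wrist keeper_knob [(0.96, [0.544, -0.296, 0.156]), (0.3, [0.523, 0.222, 0.022])]
wrist socket [(0.65, [0.543, -0.047, 0.14])]
wrist cradle [(0.61, [0.538, -0.102, 0.002])]
```

View pics/w0.png

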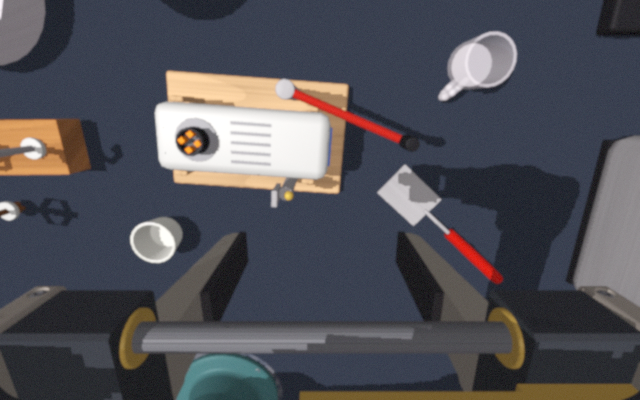

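View pics/w1.png

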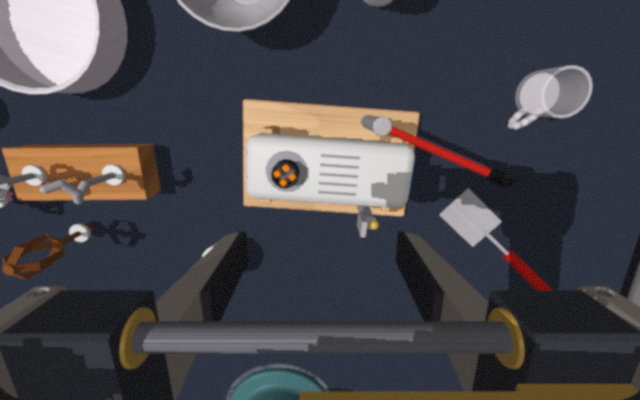

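The wrist views agree with the networks. In w0 the knob is at (411,143), the hinge top at (286,89), the socket at (191,141) and the ball at (288,196). In w1 the same points are at (507,180), (382,127), (286,173) and (375,225). I'll triangulate these and get the yaw from the board's edges.

```bash
python3 - <<'E'
from h import *
D=[np.load(f"w{i}.npz") for i in(0,1)]
P=[d["P"] for d in D]
for n,a,b in(("knob",(411,143),(507,180)),("hinge",(286,89),(382,127)),("socket",(191,141),(286,173)),("ball",(288,196),(375,225)),("stop",(275,198),(364,222))):
    r=[d["P"] for d in D]
    z=[]
    for d,uv in zip(D,(a,b)):
        dd=d["d"][uv[1]-1:uv[1]+2,uv[0]-1:uv[0]+2]; o,v=ray(d["P"],uv); z.append(np.round(o+v*np.median(dd),3))
    print(n,np.round(tri([(P[0],a),(P[1],b)]),4),z)
# heights around stop / ball, and yaw from board/mixer masks
for d in D:
    im=d["im"];dep=d["d"];k=K("wrist");v,u=np.mgrid[:400,:640]
    C=np.stack([(u-k[0,2])/k[0,0]*dep,-(v-k[1,2])/k[1,1]*dep,-dep],-1)
    W=C@d["P"][:3,:3].T+d["P"][:3,3]
    near=(dep>0)&(np.hypot(W[...,0]-.47,W[...,1]+.145)<.03); print("max z near shut pos",np.sort(W[near][:,2])[-5:])
    for n,lo,hi in(("mixer",.105,.120),("board",.008,.03)):
        m=(W[...,2]>lo)&(W[...,2]<hi)&(np.hypot(W[...,0]-.538,W[...,1]+.1)<.18)
        m=cv2.morphologyEx(m.astype(np.uint8),cv2.MORPH_OPEN,np.ones((3,3)))>0
        r=cv2.minAreaRect(W[m][:,:2].astype(np.float32)); print(n,r,W[m][:,2].mean())
    red=(im[...,0]>120)&(im[...,1]<60)&(W[...,2]>.12)
    q=W[red]; c=q.mean(0); e=np.linalg.svd(q[:,:2]-c[:2],full_matrices=False)[2][0]; print("bar",c,np.arctan(e[1]/e[0]),len(q))
E
```

```text
knob [ 0.5446 -0.2971  0.1693] [array([ 0.545, -0.297,  0.169]), array([ 0.544, -0.297,  0.169])]
hinge [ 0.6004 -0.1618  0.1365] [array([ 0.601, -0.163,  0.141]), array([ 0.6  , -0.161,  0.141])]
socket [ 0.5443 -0.0479  0.1343] [array([ 0.543, -0.044,  0.125]), array([ 0.543, -0.047,  0.126])]
ball [ 0.4762 -0.1599  0.1341] [array([ 0.475, -0.159,  0.132]), array([ 0.476, -0.16 ,  0.132])]
stop [ 0.4774 -0.1448  0.1352] [array([ 0.477, -0.145,  0.146]), array([ 0.485, -0.144,  0.146])]
max z near shut pos [0.42662141 0.4268197  0.4268977  0.42710225 0.42718933]
mixer ((0.5335040092468262, -0.10179291665554047), (0.21476687490940094, 0.09421008080244064), 85.62606811523438) 0.11373907067747747
board ((0.5392026901245117, -0.10167336463928223), (0.26899904012680054, 0.17019489407539368), 85.85641479492188) 0.01745806653081951
bar [ 0.57001933 -0.23538547  0.14238578] 1.1762309033155365 907
max z near shut pos [0.1469471  0.14696269 0.1472342  0.14757997 0.14766175]
mixer ((0.5330291390419006, -0.1013205274939537), (0.2148674577474594, 0.0952514111995697), 85.74681091308594) 0.11383855591214244
board ((0.5392943620681763, -0.10121110081672668), (0.2705841660499573, 0.17018389701843262), 85.78199005126953) 0.01750463508551531
bar [ 0.57137318 -0.23172233  0.14167784] 1.1817184297495993 882
```

```bash
python3 - <<'E'
from h import *
H=np.array([.6013,-.1598]); Y=-.074
def kn(q,z): f=Y+q; return np.array([*(H-.15*np.array([np.cos(f),np.sin(f)])),z])
q0=1.25; print(kn(q0,0))
for a in (0,np.pi,-np.pi):
    print(a,[solver.inverse_kinematics(kn(q,.143),down(Y+q+a)) for q in(q0,.6,0)])
env.reach(kn(q0,.25),down(Y+q0)); st()
env.movel(kn(q0,.143),rate=.15); st()
effector.grasp(12); s=st()
for q in np.linspace(q0,.12,7)[1:]:
    env.movel(kn(q,.143),down(Y+q),rate=.12)
st()
for q in(.06,0.02,-.005):
    env.movel(kn(q,.143),down(Y+q),rate=.05); st()
E
```

```text
[ 0.54360697 -0.29826124  0.        ]
0 [array([ 0.71117932,  0.49586232, -0.35317102,  1.70111394,  0.19945725,
        0.98010266, -0.10926093]), array([ 0.63128558,  0.33591827, -0.27897067,  1.93022388,  0.11699399,
        0.89088839, -0.7513838 ]), array([ 0.48336118,  0.25080869, -0.26874975,  2.04611073,  0.08742959,
        0.85521772, -1.47959969])]
3.141592653589793 [array([-0.18209413,  0.5959234 ,  0.88882017,  1.76257743, -0.52921128,
        1.041353  , -2.63629544]), array([ 1.33684436,  0.74627902, -1.31812473,  1.89132089,  0.79616231,
        1.16755153,  1.81966896]), array([ 0.83825213,  0.31749488, -0.68568335,  2.02545109,  0.25856714,
        0.88371155,  1.50814202])]
-3.141592653589793 [array([-0.18209413,  0.5959234 ,  0.88882017,  1.76257743, -0.52921128,
        1.041353  , -2.63629544]), array([ 1.33684436,  0.74627902, -1.31812473,  1.89132089,  0.79616231,
        1.16755153,  1.81966896]), array([ 0.83825213,  0.31749488, -0.68568335,  2.02545109,  0.25856714,
        0.88371155,  1.50814202])]
t 5.83 [ 0.5439 -0.2977  0.2502] F [0.5 0.3 0.3] M [-0.07 -0.02  0.03] w 0.0921 g 0.0
t 6.69 [ 0.5444 -0.2984  0.144 ] F [0.2 0.3 0.1] M [-0.05 -0.02 -0.02] w 0.0918 g 0.0
t 8.03 [ 0.5436 -0.2983  0.143 ] F [-0.3  0.3 -0. ] M [-0.04  0.01  0.03] w 0.0003 g 0.0
t 10.33 [ 0.4521 -0.1678  0.1431] F [ 0.3 -1.   0.4] M [ 0.03 -0.01 -0.02] w 0.0006 g 0.0
t 10.67 [ 0.4516 -0.1587  0.143 ] F [-0.1 -0.2 -1. ] M [ 0.03  0.03 -0.  ] w 0.0006 g 0.0
t 10.93 [ 0.4516 -0.1521  0.143 ] F [ 0.3  0.1 -0.6] M [0.01 0.02 0.03] w -0.0 g 0.0
t 11.18 [ 0.4518 -0.1482  0.143 ] F [ 0.4 -0.2  0.6] M [-0.02  0.01  0.02] w 0.0007 g 0.0
```

The fingers closed on nothing (width 0), so I'll look before trying again.

```bash
python3 - <<'E'
from h import *
shot("w2"); nets("wrist",["keeper_knob"])
im,d=viewer.read_camera("scene"); nets("scene",["keeper_knob"]); cv2.imwrite("pics/s2.png",cv2.resize(im[110:260,180:400],None,fx=3.5,fy=3.5)[:,:,::-1])
st()
E
```

```text
wrist keeper_knob [(0.56, [0.543, -0.298, 0.155])]
scene keeper_knob [(0.65, [0.545, -0.302, 0.159]), (0.59, [0.624, 0.479, -0.0])]
t 11.38 [ 0.4518 -0.1482  0.143 ] F [-0.3 -0.7  0.3] M [ 0.01 -0.03 -0.01] w 0.0009 g 0.0
```

View pics/w2.png

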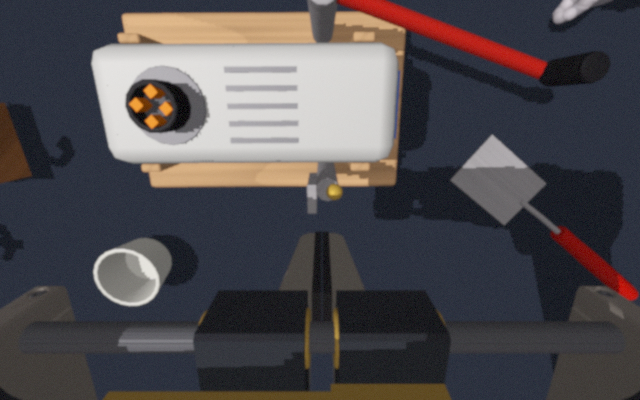

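View pics/s2.png

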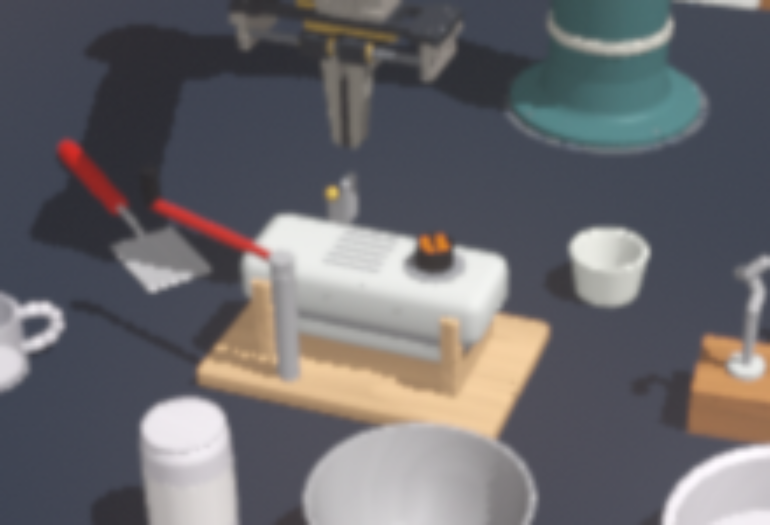

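The knob hasn't moved (w2 (590,68), scene crop (150,180)), and the shut fingertips are at w2 (322,236), scene crop (347,145). I'll check whether the reported TCP projects onto the fingertips I can see.

```bash
python3 - <<'E'
from h import *
s=env.sense();p=s["ee_pos"];print(s["tcp_rot"].round(3).tolist())
P=np.load("w2.npz")["P"]; print("wrist px",px(P,p),px(P,p+[0,0,.03]))
i=viewer.camera_info("scene");k=i["intrinsics"]
def sp(x): q=i["rotation"].T@(np.asarray(x)-i["eye"]); u=np.array([k[0,0]*q[0]/-q[2]+k[0,2],k[1,1]*q[1]/q[2]+k[1,2]]);return u,(u-[180,110])*3.5
print("scene",sp(p),"ball",sp([.476,-.16,.134]),"knob",sp([.5445,-.297,.169]))
d=np.load("w2.npz")["d"]; 
for v in(225,232,238,245,260): print(v,d[v,312:332:4].round(3))
print("depth of TCP",-(P[:3,:3].T@(p-P[:3,3]))[2])
im,ds=viewer.read_camera("scene"); print("scene depth at tip",ds[144:156:2,275:284:2].round(3), "tcp",-(i["rotation"].T@(p-i["eye"]))[2])
E
```

```text
[[0.997, -0.079, 0.0], [-0.079, -0.997, -0.0], [0.0, 0.0, -1.0]]
wrist px (np.float64(321.3423152417949), np.float64(230.37296815530738)) (np.float64(321.3727585354371), np.float64(249.75612787914997))
scene (array([280.11652227, 157.38369163]), array([350.40782793, 165.8429207 ])) ball (array([274.13270972, 163.20065481]), array([329.46448401, 186.20229185])) knob (array([222.65993592, 158.02951652]), array([149.30977572, 168.10330782]))
225 [0.365 0.366 0.366 0.366 0.366]
232 [0.368 0.183 0.182 0.184 0.183]
238 [0.176 0.174 0.175 0.174 0.175]
245 [0.167 0.165 0.166 0.166 0.166]
260 [0.149 0.15  0.149 0.151 0.151]
depth of TCP 0.21268514769761343
scene depth at tip [[1.511 1.512 1.508 1.503 1.506]
 [1.517 1.515 1.511 1.513 1.512]
 [1.524 1.517 1.512 1.51  1.511]
 [1.883 1.518 1.519 1.517 1.522]
 [1.868 1.861 1.861 1.869 1.859]
 [1.85  1.855 1.846 1.85  1.857]] tcp 1.546170435922018
```

```bash
python3 - <<'E'
from h import *
D=np.load("w2.npz");P=D["P"];d=D["d"]
p=P@np.linalg.inv(viewer.camera_info("wrist")["T_tool_cam"]);p=p[:3,3]
for u in(314,320,326):
  for v in range(228,242,2):
    o,r=ray(P,(u,v)); print(u,v,(o+r*d[v,u]-p).round(4),end=' ')
  print()
i=viewer.camera_info("scene");k=i["intrinsics"]; _,ds=viewer.read_camera("scene")
for v in range(142,156): 
    u=279; z=ds[v,u]; c=np.array([(u-k[0,2])/k[0,0]*z,-(v-k[1,2])/k[1,1]*z,-z]); print(v,(i["rotation"]@c+i["eye"]-p).round(4))
for u in range(268,292,2):
    v=147;z=ds[v,u]; c=np.array([(u-k[0,2])/k[0,0]*z,-(v-k[1,2])/k[1,1]*z,-z]); print(u,(i["rotation"]@c+i["eye"]-p).round(4))
E
```

```text
314 228 [-0.0569  0.0132 -0.1437] 314 230 [-0.0598  0.0135 -0.1445] 314 232 [-0.0619  0.0136 -0.1434] 314 234 [0.0101 0.0036 0.0288] 314 236 [0.0101 0.0035 0.0318] 314 238 [0.0103 0.0035 0.0351] 314 240 [0.0105 0.0034 0.0383] 
320 228 [-0.0574  0.006  -0.1435] 320 230 [-0.0599  0.0062 -0.1434] 320 232 [ 0.0112 -0.0001  0.0289] 320 234 [ 0.0105 -0.      0.0303] 320 236 [ 0.0107 -0.0001  0.0338] 320 238 [ 0.0106 -0.0001  0.0364] 320 240 [ 0.0107 -0.0001  0.0393] 
326 228 [-0.0579 -0.0012 -0.1434] 326 230 [-0.0603 -0.0011 -0.143 ] 326 232 [ 0.0106 -0.0037  0.0282] 326 234 [ 0.0101 -0.0036  0.0301] 326 236 [ 0.0103 -0.0036  0.0335] 326 238 [ 0.0102 -0.0035  0.0361] 326 240 [ 0.0106 -0.0035  0.0396] 
142 [0.01   0.0016 0.0596]
143 [0.01   0.0015 0.0562]
144 [0.0085 0.0009 0.0519]
145 [0.0123 0.0021 0.0506]
146 [0.0104 0.0013 0.046 ]
147 [0.0117 0.0016 0.0433]
148 [0.0104 0.0011 0.0391]
149 [0.0159 0.0028 0.0388]
150 [0.0127 0.0016 0.0334]
151 [0.0124 0.0014 0.0297]
152 [-0.2744 -0.0983 -0.146 ]
153 [-0.2572 -0.0925 -0.14  ]
154 [-0.2553 -0.092  -0.1432]
155 [-0.2469 -0.0892 -0.1424]
268 [-0.2979 -0.15   -0.1451]
270 [-0.2968 -0.1415 -0.1432]
272 [-0.3015 -0.1352 -0.1448]
274 [-0.2993 -0.1263 -0.1422]
276 [ 0.0138 -0.0073  0.0431]
278 [ 0.0132 -0.0011  0.0437]
280 [0.0174 0.0068 0.0471]
282 [0.0138 0.0119 0.046 ]
284 [0.0018 0.0143 0.04  ]
286 [-0.3088 -0.0815 -0.1404]
288 [-0.3234 -0.0783 -0.1477]
290 [-0.324  -0.0705 -0.1469]
```

Both cameras put the visible fingertips about 28 mm short of the reported TCP (at z 0.171), so the fingers closed above the knob, whose top is at 0.169. I'll correct for this and retry, checking the width this time.

```bash
cat >> h.py <<'E'
DT=.028  # real finger tips sit this far behind the reported TCP
H=np.array([.6013,-.1598]); Y=-.074
def kn(q,tip): f=Y+q; return np.array([*(H-.15*np.array([np.cos(f),np.sin(f)])),tip-DT])
E
python3 - <<'E'
from h import *
import sys
q0=1.25
effector.release()
env.movel(env.sense()["ee_pos"]+[0,0,.06],rate=.25)
env.reach(kn(q0,.20),down(Y+q0)); st()
env.movel(kn(q0,.144),rate=.12); st()
effector.grasp(12); s=st()
if not .012<s["gripper_width"]<.022: sys.exit("missed")
for q in np.linspace(q0,.14,7)[1:]:
    env.movel(kn(q,.144),down(Y+q),rate=.12)
    if not .012<st()["gripper_width"]<.022: sys.exit("lost")
for q in(.07,0.02,-.005):
    env.movel(kn(q,.144),down(Y+q),rate=.05); st()
E
```

```text
t 14.5 [ 0.5432 -0.2974  0.1713] F [-0.4  0.1 -0.2] M [-0.02 -0.08 -0.05] w 0.0921 g 0.0
t 15.12 [ 0.544  -0.2982  0.1164] F [-0.1 -0.6 -0.6] M [-0.08 -0.01 -0.05] w 0.0918 g 0.0
t 16.25 [ 0.5436 -0.2983  0.116 ] F [ 0.1 -1.   0.5] M [-0.01 -0.07  0.  ] w 0.0157 g 12.0
t 16.63 [ 0.519  -0.2854  0.116 ] F [ 0.2 -0.  -1.9] M [-0.05 -0.01  0.01] w 0.0152 g 12.0
t 17.02 [ 0.4978 -0.2685  0.116 ] F [ 0.5  0.  -0.9] M [-0.1   0.17  0.04] w 0.0155 g 12.0
t 17.4 [ 0.4797 -0.2478  0.116 ] F [-2.1 -0.7 -0.7] M [-0.15  0.31  0.03] w 0.0153 g 12.0
t 17.78 [ 0.4656 -0.224   0.1159] F [-3.3 -1.4  0.1] M [-0.2   0.47 -0.04] w 0.0157 g 12.0
t 18.17 [ 0.4562 -0.1978  0.1159] F [-3.2 -0.1  0.1] M [-0.12  0.61 -0.04] w 0.0155 g 12.0
t 18.55 [ 0.4517 -0.1704  0.1159] F [-3.8 -0.2  0.2] M [-0.02  0.79 -0.01] w 0.0153 g 12.0
t 18.91 [ 0.4514 -0.1596  0.1159] F [-3.5  0.5  1.1] M [ 0.18  0.75 -0.02] w 0.0156 g 12.0
t 19.21 [ 0.4517 -0.1512  0.116 ] F [-3.   3.3  0.5] M [ 0.67  0.65 -0.01] w 0.0152 g 12.0
t 19.46 [ 0.4518 -0.1495  0.116 ] F [-2.3 -4.5 -1.4] M [-0.78  0.57  0.07] w 0.0155 g 12.0
```

```bash
python3 - <<'E'
from h import *
env.movel(kn(-.02,.144),down(Y-.02),rate=.05); st()
env.movel(kn(-.0,.144),down(Y),rate=.05); st()
effector.release(); st()
env.movel(kn(0,.26),rate=.3)
env.reach((.50,-.06,.26),down(0)); shot("w3"); nets("wrist",["keeper_knob","keeper_hinge","socket"]); st()
env.reach((.52,.30,.34),down(0)); st(); shot("w4"); nets("wrist",["beater","dough_hook"])
env.movel((.44,.36,.34),rate=.3); shot("w5"); nets("wrist",["beater","dough_hook"]); st()
a=cv2.imread("pics/w3.png")
P=np.load("w3.npz")["P"];u,v=map(int,px(P,(.545,-.047,.138)));print(u,v)
c=cv2.resize(a[v-30:v+30,u-30:u+30],(400,400),interpolation=cv2.INTER_CUBIC)
b=cv2.imread("pics/w4.png");P=np.load("w4.npz")["P"];u,v=map(int,px(P,(.524,.345,.16)));print(u,v)
e=cv2.imread("pics/w5.png");P=np.load("w5.npz")["P"];u2,v2=map(int,px(P,(.524,.345,.16)));print(u2,v2)
g=lambda m,u,v:cv2.resize(m[max(v-50,0):v+50,max(u-50,0):u+50],(300,300),interpolation=cv2.INTER_CUBIC)
cv2.imwrite("pics/m1.png",np.hstack([cv2.resize(c,(300,300)),cv2.resize(a[:,60:580],(390,300))])); cv2.imwrite("pics/m2.png",np.hstack([g(b,u,v),g(e,u2,v2)]))
E
```

```text
t 19.71 [ 0.452  -0.1494  0.116 ] F [ -2.6 -10.2  -2.8] M [-2.15  0.56  0.05] w 0.0156 g 12.0
t 19.96 [ 0.4519 -0.1495  0.116 ] F [-2.  -4.3 -3.1] M [-0.88  0.4  -0.08] w 0.0152 g 12.0
t 21.14 [ 0.4517 -0.1487  0.116 ] F [0.7 0.8 0.9] M [ 0.02 -0.03  0.01] w 0.0918 g 0.0
wrist keeper_knob [(0.66, [0.451, -0.15, 0.154]), (0.54, [0.539, -0.104, 0.002])]
wrist keeper_hinge [(0.94, [0.607, -0.161, 0.132]), (0.63, [0.539, -0.1, 0.001])]
wrist socket [(0.77, [0.542, -0.049, 0.139])]
t 22.38 [ 0.4991 -0.0612  0.2591] F [ 0.8  0.6 -0.9] M [0.04 0.02 0.02] w 0.0919 g 0.0
t 23.76 [0.5207 0.2981 0.3396] F [0.7 0.  0.2] M [ 0.02 -0.01  0.05] w 0.0918 g 0.0
wrist beater [(0.86, [0.417, 0.32, 0.003]), (0.83, [0.48, 0.442, -0.001])]
wrist dough_hook [(0.65, [0.525, 0.224, 0.024])]
wrist beater [(0.85, [0.482, 0.443, -0.002]), (0.63, [0.524, 0.344, 0.026])]
wrist dough_hook [(0.61, [0.525, 0.225, 0.026])]
t 24.54 [0.4413 0.3587 0.3398] F [ 0.  -0.2 -0.8] M [ 0.04 -0.02 -0.02] w 0.0921 g 0.0
309 143
283 172
334 105
```

View pics/m1.png

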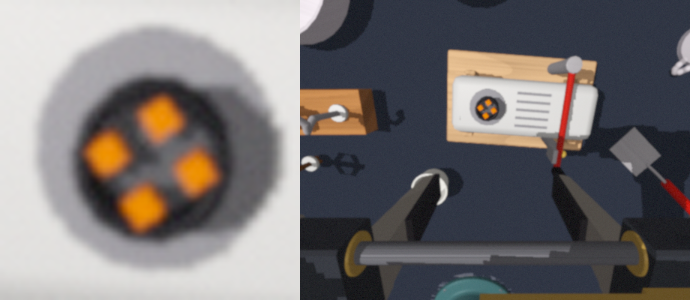

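View pics/m2.png

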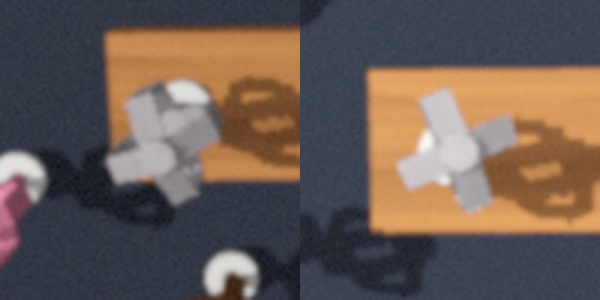

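The keeper bar is shut across the mixer (m1, right half). The socket teeth show at about 45° to the slots (m1 centre (152,162)), and the silver cross of the beater is clear (m2 right, centre (458,153)). I'll fit both precisely.

```bash
python3 - <<'E'
from h import *
def W(D):
    dep=D["d"];k=K("wrist");v,u=np.mgrid[:400,:640]
    return np.stack([(u-k[0,2])/k[0,0]*dep,-(v-k[1,2])/k[1,1]*dep,-dep],-1)@D["P"][:3,:3].T+D["P"][:3,3]
for n in("w1","w3"):
    D=np.load(n+".npz");im=D["im"].astype(int);w=W(D)
    m=(im[...,0]>170)&(im[...,2]<90)&(im[...,0]-im[...,1]>50)&(np.hypot(w[...,0]-.545,w[...,1]+.047)<.02)
    c,l,s,ct=cv2.connectedComponentsWithStats(m.astype(np.uint8)); 
    i=[j for j in range(1,c) if s[j,4]>8]; T=np.array([atz(D["P"],ct[j],.136) for j in i]); print(n,len(i),s[i,4],"teeth z",w[m][:,2].round(3).min(),w[m][:,2].max().round(3)); ctr=T.mean(0)
    print(ctr.round(4),[round(float((np.arctan2(*(t-ctr)[1::-1])-np.pi/4)%(np.pi/2)),3) for t in T],[round(float(np.hypot(*(t-ctr)[:2])),4) for t in T])
for n in("w4","w5"):
    D=np.load(n+".npz");w=W(D);im=D["im"].astype(int)
    near=(np.hypot(w[...,0]-.523,w[...,1]-.345)<.034)&(w[...,2]>.06)&(w[...,2]<.185)
    q=w[near]; print(n,len(q),"ztop",np.percentile(q[:,2],[50,98]))
    q=q[q[:,2]>.115]
    def cost(p):
        d=q[:,:2]-p[:2];c,s=np.cos(p[2]),np.sin(p[2]);x=d@[c,s];y=d@[-s,c]
        return np.minimum(abs(x),abs(y))
    # inside-cross fit: points off the 12 mm wide arms or beyond 24.25 mm are penalised
    from scipy.optimize import minimize
    def f(p):
        d=q[:,:2]-p[:2];c,s=np.cos(p[2]),np.sin(p[2]);x=abs(d@[c,s]);y=abs(d@[-s,c])
        o=np.maximum(np.minimum(x,y)-.0055,0);R=np.maximum(np.maximum(x,y)-.0243,0);return ((o*o+R*R).sum())*1e6
    r=min((minimize(f,[.523,.345,a],method="Nelder-Mead",options=dict(xatol=1e-5,fatol=1e-4,initial_simplex=[[.523,.345,a],[.527,.345,a],[.523,.349,a],[.523,.345,a+.2]])) for a in(0,.35,.7,1.1,1.4)),key=lambda r:r.fun)
    c0=q[:,:2].mean(0); ext=(q[:,:2].max(0)+q[:,:2].min(0))/2
    print(r.x.round(4),r.fun,"mean",c0.round(4),"mid",ext.round(4))
E
```

```text
w1 4 [30 30 30 30] teeth z 0.122 0.14
[ 0.543  -0.0459  0.136 ] [0.573, 0.576, 0.59, 0.559] [0.0092, 0.0092, 0.0093, 0.0093]
w3 4 [47 42 43 44] teeth z 0.119 0.14
[ 0.5432 -0.046   0.136 ] [0.575, 0.584, 0.584, 0.571] [0.0092, 0.0093, 0.0093, 0.0092]
w4 931 ztop [0.15781058 0.17222407]
[0.5243 0.3421 0.4058] 8.363962211032414 mean [0.5261 0.3409] mid [0.5245 0.342 ]
w5 770 ztop [0.16215056 0.1724141 ]
[0.5239 0.3424 0.4077] 5.319722013524793 mean [0.5242 0.3427] mid [0.5244 0.3425]
```

```bash
python3 - <<'E'
from h import *
import sys
B=np.array([.524,.3423]);a=.407
env.reach((*B,.20),down(a)); 
env.movel((*B,.117-DT),rate=.15); st()
effector.grasp(40); s=st()
if not .042<s["gripper_width"]<.054: sys.exit("bad grasp")
p=s["ee_pos"]
env.movel((*B,.117-DT+.175),rate=.2); st()
S=np.array([.5433,-.0462])
z=.117-DT+.175
env.movel((*S,z),down(.577),rate=.3); st()
# beater tip height = TCP - (0.089-0.027); stop 4 mm above mouth
shot("w6"); im,d=viewer.read_camera("scene"); cv2.imwrite("pics/m3.png",np.hstack([cv2.resize(cv2.imread("pics/w6.png"),(480,300)),cv2.resize(im[100:190,240:330],(300,300))[:,:,::-1]]))
E
```

```text
t 26.13 [0.5247 0.3431 0.0903] F [-0.3  0.2  0.5] M [ 0.05  0.02 -0.02] w 0.0917 g 0.0
t 26.86 [0.524  0.3423 0.089 ] F [ 1.  -1.4  0.5] M [-0.01  0.01 -0.03] w 0.0484 g 40.0
t 27.88 [0.5233 0.3417 0.2625] F [ 0.5 -0.2 -2. ] M [ 0.02 -0.01 -0.05] w 0.0485 g 40.0
t 29.33 [ 0.5432 -0.0446  0.2639] F [ 1.5 -1.2 -1. ] M [-0.02  0.04  0.  ] w 0.0482 g 40.0
```

View pics/m3.png

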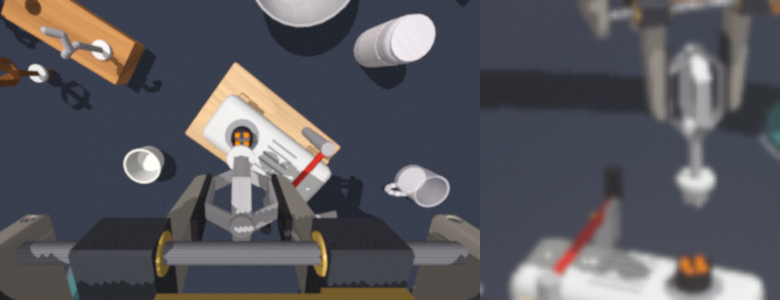

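The beater hangs upright in the pads, and the socket teeth look square to the tool in the wrist view (m3 (241,138)). I'll lower it with force checks, and search by rotation if it blocks.

```bash
python3 - <<'E'
from h import *
S=np.array([.5433,-.0462]);a=.577
env.movel((*S,.206),down(a),rate=.12); env.pause(.2); s=st(); f0=s["wrist_force"][2]
for z in(.201,.198,.195,.192):
    env.movel((*S,z),down(a),rate=.04); s=st()
    if abs(s["wrist_force"][2]-f0)>8 or np.hypot(*s["wrist_force"][:2])>10: print("blocked",z); break
else:
    for z in(.188,.185,.183,.182):
        env.movel((*S,z),down(a),rate=.04); s=st()
        if s["wrist_force"][2]-f0>14: print("stop",z); break
E
```

```text
t 30.27 [ 0.5439 -0.0462  0.2069] F [ 0.4 -0.1 -1. ] M [-0.01 -0.06 -0.02] w 0.0483 g 40.0
t 30.54 [ 0.543  -0.0462  0.2007] F [ 0.2  0.4 -1.8] M [-0.03 -0.01 -0.04] w 0.0479 g 40.0
t 30.79 [ 0.5431 -0.0462  0.1977] F [ 0.3 -0.4 -0.7] M [-0.01  0.01 -0.07] w 0.0482 g 40.0
t 31.04 [ 0.5431 -0.0462  0.1948] F [-0.1  0.1 -2.2] M [-0.1   0.07  0.02] w 0.0479 g 40.0
t 31.29 [ 0.5431 -0.0462  0.1918] F [ 0.2 -0.1 -1.6] M [ 0.03  0.03 -0.06] w 0.0485 g 40.0
t 31.54 [ 0.5434 -0.0462  0.1879] F [ 0.2  0.1 -0.4] M [0.01 0.01 0.03] w 0.0482 g 40.0
t 31.79 [ 0.5434 -0.0461  0.1854] F [-1.6 -0.6  4.4] M [0.07 0.36 0.01] w 0.0483 g 40.0
t 32.04 [ 0.5434 -0.0461  0.1833] F [-0.2 -0.1  4.5] M [ 0.08  0.31 -0.01] w 0.0482 g 40.0
t 32.29 [ 0.5434 -0.0461  0.1823] F [-0.9  1.6  5.8] M [0.09 0.34 0.04] w 0.0482 g 40.0
```

The lugs went in and the plunger is pushing back. I'll press until the collar meets the rim, which should show as a force rise.

```bash
python3 - <<'E'
from h import *
S=np.array([.5433,-.0462])
for z in np.arange(.181,.175,-.001):
    env.movel((*S,z),down(.577),rate=.03); env.pause(.1); s=st()
    if s["wrist_force"][2]>14: break
env.pause(.5); st()
for n in("scene",):
    im,d=viewer.read_camera(n); np.savez("s7.npz",im=im,d=d); nets("scene",["keeper_knob","plunger"])
shot("w7")
cv2.imwrite("pics/m4.png",np.hstack([cv2.resize(im[120:210,230:320],(390,390),interpolation=cv2.INTER_CUBIC)[:,:,::-1],cv2.resize(cv2.imread("pics/w7.png")[100:300,220:420],(390,390))]))
E
```

```text
t 32.64 [ 0.5435 -0.0461  0.1819] F [-2.8  1.1  9.2] M [ 0.1   0.7  -0.05] w 0.0483 g 40.0
t 32.99 [ 0.5437 -0.046   0.1818] F [-4.8  0.1 14.8] M [ 0.17  1.19 -0.03] w 0.0484 g 40.0
t 33.49 [ 0.5437 -0.046   0.1818] F [-3.8  0.2 14.7] M [ 0.16  1.2  -0.02] w 0.0485 g 40.0
scene keeper_knob [(0.73, [0.451, -0.151, 0.156])]Traceback (most recent call last):
  File "<stdin>", line 8, in <module>
  File "h.py", line 25, in nets
    print(c,n,[(round(r["score"],2),np.round(r["at"],3).tolist()) for r in tip_of(c,n)[:2]])
                                                                           ~~~~~~^^^^^
ValueError: it knows: beater, bowl, cake_tin, can, cradle, dough_hook, jar, keeper_hinge, keeper_knob, measure, rack, ramekin, socket, spatula
```

```bash
python3 - <<'E'
from h import *
im=np.load("s7.npz")["im"]; shot("w7")
cv2.imwrite("pics/m4.png",np.hstack([cv2.resize(im[120:210,230:320],(390,390),interpolation=cv2.INTER_CUBIC)[:,:,::-1],cv2.resize(cv2.imread("pics/w7.png")[100:300,220:420],(390,390))])); st()
E
```

```text
t 33.64 [ 0.5437 -0.046   0.1818] F [-3.7  0.6 14.1] M [ 0.14  1.23 -0.02] w 0.0481 g 40.0
```

View pics/m4.png

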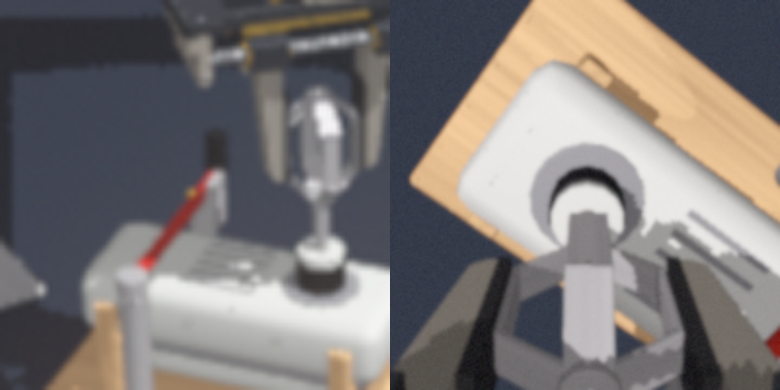

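The white collar sits on the black rim (m4 (320,255)), the bar is shut against its stop (m4 (210,185)), and the push holds at about 14 N. I'll hand it in.

```bash
python3 -c "
from station import *
print(workorder.finish_job())"
```

```text
the job is handed in; nothing more can be done
None
```

I handed the job in at about 34 s: the keeper bar is snapped shut and the wire-cage beater is fully home in the socket with its collar on the rim, still gripped and pressed down with about 14 N; the first pinch missed the knob because the real fingertips sit about 28 mm short of the reported TCP, which I corrected for.

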